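# Put the scrub brush away in the ledge cupboard and snap the door shut

## Robot

A 6-joint arm with a two-finger parallel gripper is mounted at the origin on the work surface. World frame = base frame: x ahead of the robot, y to its left, z up, the work surface at z = 0. Lengths are in mm, angles in rad, forces in N, time in s.
With the tool pointing down it reaches from about 275 to 1000 mm from the base axis. Payload 8.4 kg.
Tool frame: the origin (TCP) lies where the fingers leave the gripper's body, on its centre line; the fingertips stand 73 mm ahead of it and the grasp point (between the pads) lies 54 mm ahead of it (grip_point_offset is the distance from the TCP to the grasp point, in mm); z points along the fingers, y is the direction in which the jaws open and shut (so a half turn about z gives the same grasp; the last joint's range is limited). The gripper opens to 85 mm and grips with 20 to 120 N. Pads are 22 mm wide; open, the fingers measure 114 mm over their backs; the gripper's body (76 mm by 85 mm) begins 54 mm behind the grasp point. The pads swing forward as they close: fully open they stand 13 mm farther back than shut.
Start: joints at [1.31, 0.353, 1.633, -0, 1.155, -0.002], TCP at [159.949, 604.189, 303.881] pointing down, gripper open.
Joint ranges: [-2.63, 2.63], [-0.92, 2.1], [0.06, 2.66], [-1.3, 4.44], [0, 2.69], [-3.02, 3.02]. Speed limits (rad/s): [2.22, 2.22, 2.79, 3.14, 3.14, 3.14].

## Interface

Orientations are given as [roll, pitch, yaw] about the fixed x, y, z axes, in that order (R = Rz(yaw) Ry(pitch) Rx(roll)).
In Python, from rig import sense, grab_frame, sign_off, grip_point_offset gives the robot as it stands. The module is installed in compiled form; this text tells all that it offers.
- The arm moves only by the tool drive_tool, never from a script. Its argument "targets" is one flat list of numbers, 7 for each row, row after row: the shift along the tool's x, y, z in m, then the turn, a rotation vector about the tool's x, y, z in rad, then the opening, from 0 (shut) to 1 (fully open). In form: [tx, ty, tz, wx, wy, wz, grip, tx, ty, tz, wx, wy, wz, grip, ...]. A call has 1 to 12 rows; each row is the pose to reach, as a shift and turn from the pose commanded when the call began, along the tool's axes at that moment; what a row does not reach only later rows make up. A row lasts 1/12 s, in which the tool goes at most 41.7 mm and 7.16 degrees, less where a joint would pass 70% of its speed; a pose out of reach is approached as far as the arm can. A call with a gripper value outside its range is refused whole. The fingers move at their own pace and stop on an object; "force" is the grip in N (left out, the last holds). Time passes only in rows, so rows that repeat a pose let the fingers close. It gives the time, the measured TCP pose, the force and the opening at its end, in the units of the state.
- sense(): the state, without advancing time (a new reading comes with each control period).
- grab_frame(name): name is "scene" or "top" or "wrist"; returns a dict with "color" (384x512x3 uint8, blue, green, red), "vertical_fov" (degrees; the focal length in pixels is half the picture's height over the tangent of half this angle, whatever the lens; pixels are square), "cx", "cy" (the principal point, pixels), "world_from_camera" (4x4, takes a point from camera to world coordinates). Camera axes: x right, y down, z forward; pixel columns grow to the right and rows downward; lengths in mm; the calibration is good to about 2 mm. The wrist camera is an equidistant fisheye: a pixel r from the principal point sees the ray r / f radians off the axis. A picture is of the moment at which its call begins. There is no depth.
- sign_off(): hands the job in, once; it reports no verdict.
The state is a dict: "clock": time; "qpos": joint angles; "qvel": joint speeds; "joint_efforts": joint torques, N m; "eef_pos": TCP position; "tcp_rot": TCP orientation; "contact_force": force on the tool from outside, world axes, zero at the start; "wrist_torque": the same for the moment, N m; "opening": opening from 0.0 (shut) to 1.0 (fully open).
Only numpy, scipy, OpenCV 4.12 (cv2) and the standard library are available. Lean on these libraries where they do the work, as an engineer would, in place of code of your own. Each camera call takes 0.05 s, during which the arm holds its last target. There are 200 camera calls.

## Task

Pull the little cupboard's door wide open past its sprung roller catch, and lay the wooden scrub brush, bristles down, flat in the tray rack on the inside of the door. Then push the door fully home until the catch snaps and holds it, without slamming it or leaning hard on it, and leave the dish and the clothespins where they are.

Things in the scene. Friction and masses are not known exactly. Their poses are not given: they have to be found in the camera images.
- cupboard: Low white cupboard fixed on the ledge, 200 deep (x) x 260 wide (y) x 180 mm high, closed top. Origin: centre of its underside; its -x axis points out of the front, to the robot; z up. Place and yaw (within 0.2 rad of 0) vary. A wooden door, 256 wide x 168 high x 16 mm thick (z 6 to 174 mm), covers the front, hinged at the cupboard's +y edge; its outer face lies 116 mm ahead of the origin.
- door (a joint): Door angle in rad: 0 shut and latched (starts so), growing as it opens: free edge swings towards the robot, then to +y (clockwise from above); stop at 1.75. Beyond 0.1 it moves freely and stays where left (light friction).
- catch (a point): Sprung roller catch under the cupboard's top, inside the door's free edge, 222 mm from the hinge axis; same axes as the cupboard. How hard it bites differs each time and cannot be seen: pushing the door in past it or pulling it out takes about 9 to 16 N at the handle, all within the last 0.1 rad; below 0.03 rad it draws the door shut by itself, against a rubber bumper at 0.
- door_hinge (a point): Point on the door's vertical hinge axis, mid-thickness of the door, 150 mm above the ledge. Its axes turn with the door (equal to the cupboard's when shut): -y runs along the door from hinge to free edge (250 mm), -x out of the outer face (8 mm from here), z up.
- door_handle (a point): Centre of the door's handle, a level steel bar 12 mm thick, 104 mm long, parallel to the door, 150 mm above the ledge; axes as door_hinge, at (-63, -184, 0) mm in that frame. Bar centre line 55 mm off the outer face (49 mm clear gap behind), on a 12 mm foot at each end. The door's top edge is 24 mm above the bar's centre line, the cupboard's top 30 mm.
- rack_in (a point): Centre of the inner floor of the open-topped aluminium tray rack inside the door, 104 mm above the ledge, at (+55.5, -112.5) mm in the door_hinge frame; same axes. Inside 95 mm (x, from the door's inner face to the outer rim) by 155 mm (y); rims 20 mm high. The door panel rises 70 mm above the rack floor. Reached from above once the door is open.
- brush: Wooden scrub brush, 120 (x) x 46 (y) x 48 mm high: wooden back 22 mm thick (z 26 to 48 mm) over a stiff bristle block 110 x 40 mm. Origin: centre of its underside (bristle tips); z up. Lies bristles down on the ledge. About 0.1 to 0.2 kg.
- dish: Empty white ceramic dish, 120 mm across, 25 mm high, on the ledge; a bystander. Origin: centre of its underside.
- pin_a: Clothespin 75 x 11 x 15 mm lying on the ledge; a bystander. Origin: centre of its underside.
- pin_b: A second clothespin like the first; a bystander.
There are look-alikes about, which are no part of the job. Of the things that look like the brush, take the one that is farthest from the robot's base at the start.

How it is judged:
By the outcome, as a careful person would: the job done as asked, in the order asked, and still so for the second after the job is handed in, with the robot touching nothing.
It also fails if it takes over 72 s, if anything falls off the work surface, if the arm or the gripper's body presses on something with over 40 N, if the wrist force passes 120 N, or if a joint passes its speed limit or range.

## Working session

There is one attempt and no reset: what is moved stays moved. The work goes in short steps, Python scripts to look and compute and a tool call to move; the robot and the scene stay as the last step left them, time stands still between calls to the robot, and variables do not carry over. Pictures are saved under pics/ and viewed, about 8 in all and at most 12, crops included, and the job is handed in when it is done.

Besides the shell and the picture viewer there is one more tool, called after "Call:" as name(argument=value, ...) on one line, values as JSON. drive_tool: Moves the arm, as the interface text tells. Its arguments: {"type":"object","properties":{"targets":{"type":"array"},"force":{"type":"number"}},"required":["targets"]}

```bash
mkdir -p pics; python3 - <<'E'
from rig import *
import cv2,pickle
print(sense(), grip_point_offset if not callable(grip_point_offset) else grip_point_offset())
d={}
for n in("scene","top"):
    f=grab_frame(n); d[n]=f; print(n,f["vertical_fov"],f["cx"],f["cy"],f["world_from_camera"])
    cv2.imwrite(f"pics/{n}0.png",f["color"])
pickle.dump(d,open("f0.pkl","wb"))
E
```

```text
{'clock': 0.0, 'qpos': array([ 1.30958940e+00,  3.53660457e-01,  1.63412700e+00, -5.30874408e-06,
        1.15519999e+00, -2.38084437e-03]), 'qvel': array([-0.00184091, -0.00087331, -0.00031829, -0.00143347,  0.00128841,
       -0.00071021]), 'joint_efforts': array([-2.64958098e-04, -6.05287957e+01, -3.42044699e+01, -8.42137752e-05,
        9.83874605e-03,  4.76036575e-06]), 'eef_pos': array([159.85996189, 603.82581592, 303.15697619]), 'tcp_rot': array([-3.14019786e+00,  1.53306201e-06,  2.88276872e+00]), 'contact_force': array([-0.21640497,  0.08268478, -0.83898586]), 'wrist_torque': array([-0.05896374, -0.01953069, -0.02828178]), 'opening': 0.9998287190682821} 53.900000000000006
scene 44.17666723128484 249.6735719020396 193.76293645643077 [[ 7.52618207e-01  4.69923290e-01 -4.61235228e-01  1.05875845e+03]
 [ 6.58326273e-01 -5.50982867e-01  5.12859044e-01 -6.76728047e+02]
 [-1.31282993e-02 -6.89630323e-01 -7.24042585e-01  9.88908678e+02]
 [ 0.00000000e+00  0.00000000e+00  0.00000000e+00  1.00000000e+00]]
top 42.859092549802426 256.0630881776712 191.79783151639964 [[-1.66256140e-02 -9.80344964e-01  1.96589269e-01  2.03486192e+02]
 [-9.99859662e-01  1.58958927e-02 -5.28931438e-03 -6.95816291e+01]
 [ 2.06039079e-03 -1.96649618e-01 -9.80471663e-01  1.56448168e+03]
 [ 0.00000000e+00  0.00000000e+00  0.00000000e+00  1.00000000e+00]]
```

View pics/scene0.png

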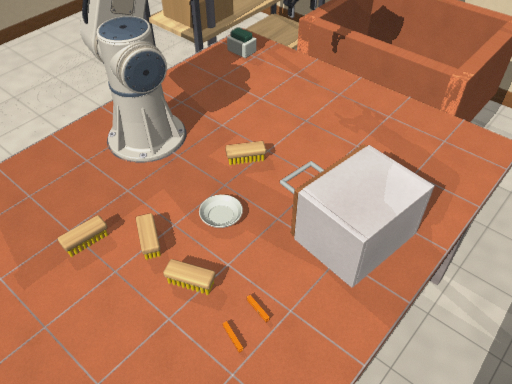

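View pics/top0.png

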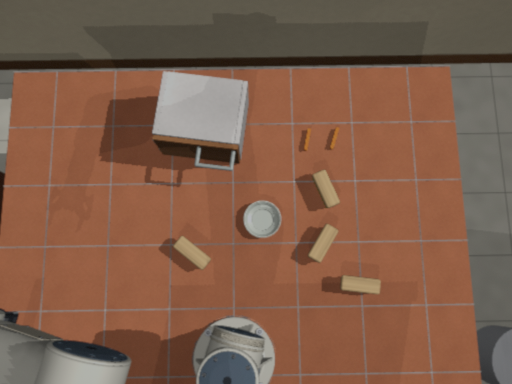

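Four brush look-alikes show in the top view, at (192,252), (323,243), (326,188) and (361,284). The base is near (232,365), so (326,188) looks farthest. I'll compute the distances and confirm with a crop.

```bash
cat > h.py <<'E'
import numpy as np,cv2,pickle
def f_(F): return 192/np.tan(np.radians(F["vertical_fov"])/2)
def p2w(F,u,v,z):
    T=F["world_from_camera"]; d=T[:3,:3]@np.array([(u-F["cx"])/f_(F),(v-F["cy"])/f_(F),1.])
    return T[:3,3]+d*(z-T[2,3])/d[2]
def w2p(F,P):
    T=F["world_from_camera"]; c=T[:3,:3].T@(np.asarray(P,float)-T[:3,3])
    return np.array([F["cx"]+f_(F)*c[0]/c[2],F["cy"]+f_(F)*c[1]/c[2]])
E
python3 - <<'E'
from h import *
d=pickle.load(open("f0.pkl","rb")); F=d["top"]; im=F["color"]
hsv=cv2.cvtColor(im,cv2.COLOR_BGR2HSV)
print(hsv[188,326],hsv[252,192],hsv[300,256],hsv[110,200])
m=cv2.inRange(hsv,(12,60,120),(28,150,255))
n,l,s,c=cv2.connectedComponentsWithStats(m)
for i in range(1,n):
    if s[i,4]>150:
        pts=np.argwhere(l==i)[:,::-1]
        w=np.array([p2w(F,u,v,48)[:2] for u,v in pts],np.float32)
        r=cv2.minAreaRect(w); print(c[i].round(),s[i,4],w.mean(0),np.hypot(*w.mean(0)),r)
m=cv2.inRange(hsv,(0,0,120),(180,45,255)); m[:, :140]=0; m[:,260:]=0; m[:60]=0; m[250:]=0
n,l,s,c=cv2.connectedComponentsWithStats(m)
for i in range(1,n):
    if s[i,4]>60: print("white",c[i].round(),s[i])
for (u,v,z) in((262,219,25),(307,140,15),(335,139,15)): print(p2w(F,u,v,z))
a=cv2.resize(im[60:180,145:260],None,fx=5,fy=5,interpolation=cv2.INTER_CUBIC)
b=cv2.resize(im[160:220,296:356],None,fx=3.3,fy=3.3,interpolation=cv2.INTER_CUBIC)
o=np.zeros((600,800,3),np.uint8);o[:a.shape[0],:a.shape[1]]=a;o[:b.shape[0],600:600+b.shape[1]]=b
cv2.imwrite("pics/crop.png",o)
E
```

```text
[ 18  90 175] [ 18  92 178] [ 10 141 141] [ 15   6 167]
[185. 140.] 233 [680.376   148.23248] 696.33636 ((680.6167602539062, 140.61373901367188), (225.00682067871094, 14.293901443481445), 82.12232208251953)
[326. 188.] 534 [ 516.423   -300.70135] 597.59015 ((516.5640258789062, -300.7679443359375), (121.88859558105469, 45.416812896728516), 22.73736572265625)
[323. 243.] 574 [ 343.85657 -283.90234] 445.9124 ((344.0211181640625, -282.9750061035156), (48.1518669128418, 121.10235595703125), 58.6452751159668)
[192. 252.] 589 [320.88397 122.7632 ] 343.5656 ((320.6435852050781, 123.7177734375), (122.28056335449219, 47.7049560546875), 50.97795104980469)
[361. 284.] 601 [ 215.42964 -393.2706 ] 448.4102 ((215.5438690185547, -392.3045654296875), (119.19332122802734, 47.74161148071289), 81.5242919921875)
white [201. 108.] [ 152   71   96   82 5728]
white [215. 162.] [196 148  39  23 200]
white [253. 219.] [244 201  16  37 462]
[423.79601611 -95.26609028  25.        ]
[ 685.8256246  -248.98206805   15.        ]
[ 687.78772978 -341.60841645   15.        ]
```

View pics/crop.png

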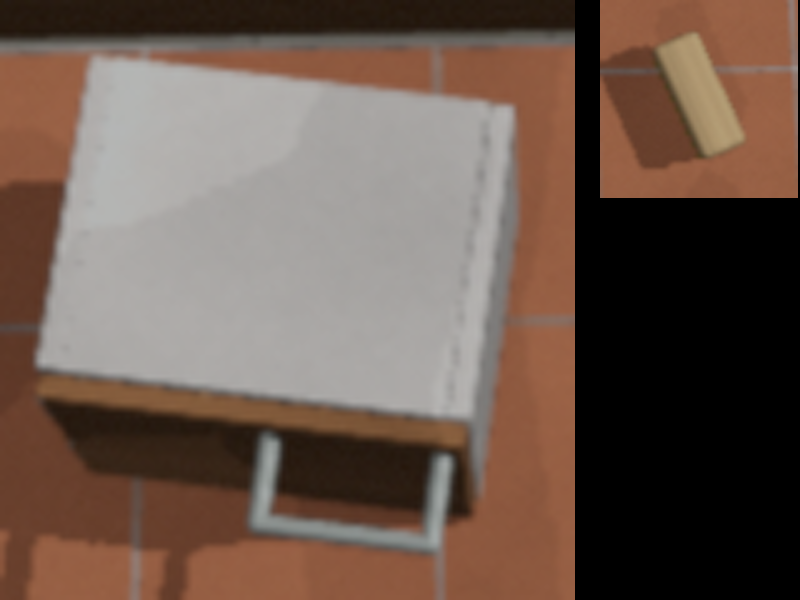

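The crop shows a cupboard top with corners at about (92,58), (513,105), (470,420) and (38,368). The handle bar runs from (258,524) to (437,544). The right inset confirms the target, a whole wooden brush back at (326,188), which is farthest from the base at 598 mm. The next is 448 mm. Next I'll fit the cupboard pose.

```bash
cat >> h.py <<'E'
def Rz(a): c,s=np.cos(a),np.sin(a); return np.array([[c,-s,0],[s,c,0],[0,0,1.]])
class Cup:
    def __init__(s,x,y,phi): s.o=np.array([x,y,0.]); s.phi=phi; s.h=s.o+Rz(phi)@[-108,s.hy,150.]
    hy=128.
    def door(s,th,p): return s.h+Rz(s.phi-th)@np.asarray(p,float)
E
python3 - <<'E'
from h import *
from scipy.optimize import least_squares
F=pickle.load(open("f0.pkl","rb"))["top"]
px=lambda a:np.array([a[0]/5+145-.4,a[1]/5+60-.4])
L=[((92,58),(100,130,180)),((513,105),(100,-130,180)),((470,420),(-100,-130,180)),((38,368),(-100,130,180))]
for a,b in L: print(p2w(F,*px(a),180).round(1))
he=[p2w(F,*px(a),150) for a in((258,524),(437,544))]; print("handle",he,np.linalg.norm(he[0]-he[1]))
def res(q):
    R=Rz(q[2]); o=np.array([q[0],q[1],0])
    r=[w2p(F,o+R@np.array(b,float))-px(a) for a,b in L]
    r+=[w2p(F,o+R@np.array([-171,128-184+s*46,150.]))-px(a) for s,a in((1,(258,524)),(-1,(437,544)))]
    return np.concatenate(r)
s=least_squares(res,[690,140,0],x_scale=[10,10,.01]); print(s.x,s.fun.reshape(-1,2).round(2))
q=s.x; c=Cup(*q); print("hinge",c.h)
for th in (0,.4,.8,1.2,1.57): print(th,"handle",c.door(th,(-63,-184,0)).round(),"rack",c.door(th,(55.5,-112.5,-46)).round(),"edge",c.door(th,(0,-250,0)).round())
bx=cv2.boxPoints(((320.6,123.7),(122.3,47.7),50.98)); print(np.linalg.norm(bx-c.h[:2],axis=1))
E
```

```text
[859.  199.2 180. ]
[824.5 -56.  180. ]
[626.6 -28.  180. ]
[662.7 227.  180. ]
handle [array([573.30179105,  99.88121069, 150.        ]), array([559.29941859,  -6.75831257, 150.        ])] 107.55488996500283
[ 7.43143040e+02  8.38572828e+01 -1.26901522e-01] [[-0.32  0.06]
 [ 0.59 -0.45]
 [ 1.49 -0.3 ]
 [ 0.51  0.74]
 [ 1.44  0.32]
 [-3.72 -0.37]]
hinge [652.21132249 224.49661824 150.        ]
0 handle [566.  50. 150.] rack [693. 106. 104.] edge [621. -23. 150.]
0.4 handle [505.  97. 150.] rack [644.  99. 104.] edge [526.   8. 150.]
0.8 handle [467. 164. 150.] rack [596. 113. 104.] edge [452.  74. 150.]
1.2 handle [458. 241. 150.] rack [556. 143. 104.] edge [410. 164. 150.]
1.57 handle [478. 310. 150.] rack [534. 184. 104.] edge [404. 256. 150.]
[410.8621134  387.66377608 282.94993663 313.98270187]
```

```bash
python3 - <<'E'
from h import *
from scipy.optimize import least_squares
F=pickle.load(open("f0.pkl","rb"))["top"]
px=lambda a:np.array([a[0]/5+145-.4,a[1]/5+60-.4])
L=[((92,58),(100,130,180)),((513,105),(100,-130,180)),((470,420),(-100,-130,180)),((38,368),(-100,130,180))]
def res(q):
    R=Rz(q[2]); o=np.array([q[0],q[1],0])
    r=[w2p(F,o+R@np.array(b,float))-px(a) for a,b in L]
    r+=[w2p(F,o+R@np.array([-171,q[3]-184+s*50,150.]))-px(a) for s,a in((1,(258,524)),(-1,(437,544)))]
    return np.concatenate(r)
s=least_squares(res,[690,140,0,128],x_scale=[10,10,.01,10]); print(s.x,s.fun.reshape(-1,2).round(2))
q=s.x; Cup.hy=q[3]; c=Cup(*q[:3]); print("hinge",c.h, c.door(0,(-63,-184,0)))
a=p2w(F,*px((38,398)),174);b=p2w(F,*px((467,443)),174);print("door top edge",a,b,np.linalg.norm(a-b),np.arctan2((a-b)[1],(a-b)[0])-np.pi/2)
E
```

```text
[ 7.43609865e+02  8.55284622e+01 -1.37611149e-01  1.21053425e+02] [[-0.45 -0.46]
 [ 0.33 -0.12]
 [ 0.5  -0.03]
 [-0.34  0.11]
 [ 1.25  0.26]
 [-1.3   0.21]]
hinge [653.23661563 220.25265268 150.        ] [565.59157271  46.63425949 150.        ]
door top edge [646.12624115 227.83842653 174.        ] [614.37673776 -25.95675177 174.        ] 255.7733830766233 -0.12445239415617482
```

```bash
cat >> h.py <<'E'
Cup.hy=122.
cup=Cup(743.4,85.2,-.131)
from scipy.spatial.transform import Rotation as Ro
def plan(wps, ref=None):
    """wps: world x,y,z(TCP),yaw -> tool-frame shift/rotvec from now"""
    from rig import sense
    s=sense(); p=s["eef_pos"]; R=Ro.from_euler("xyz",s["tcp_rot"])
    print("t",round(s["clock"],2),"tcp",p.round(1),"rpy",s["tcp_rot"].round(3),"F",s["contact_force"].round(1),"T",s["wrist_torque"].round(2),"open",round(s["opening"],3))
    for w in wps:
        d=R.inv().apply(np.array(w[:3])-p)/1000
        r=(R.inv()*Ro.from_euler("xyz",[np.pi,0,w[3]])).as_rotvec()
        print(",".join(f"{v:.3f}" for v in [*d,*r]))
def hand(th,n=0,along=0,z=204):   # tool pose on handle at door angle th; n = outward offset
    p=cup.door(th,(-63-n,-184+along,0)); return [p[0],p[1],z,np.pi/2+cup.phi-th]
E
python3 -c "
from h import *
plan([hand(0,z=290),hand(0)])"
```

```text
t 0.1 tcp [159.9 603.9 303.2] rpy [-3.14  -0.     2.883] F [-0.  -0.5  0.1] T [ 0.02  0.02 -0.03] open 1.001
-0.535,-0.435,0.014,-0.001,0.001,1.443
-0.535,-0.435,0.100,-0.001,0.001,1.443
```

Call:
drive_tool(targets=[-0.535,-0.435,0.014,0,0,1.443,0.45,-0.535,-0.435,0.014,0,0,1.443,0.45,-0.535,-0.435,0.014,0,0,1.443,0.45,-0.535,-0.435,0.014,0,0,1.443,0.45,-0.535,-0.435,0.014,0,0,1.443,0.45,-0.535,-0.435,0.014,0,0,1.443,0.45,-0.535,-0.435,0.014,0,0,1.443,0.45,-0.535,-0.435,0.014,0,0,1.443,0.45,-0.535,-0.435,0.014,0,0,1.443,0.45,-0.535,-0.435,0.014,0,0,1.443,0.45,-0.535,-0.435,0.014,0,0,1.443,0.45,-0.535,-0.435,0.014,0,0,1.443,0.45])

```text
clock: 1.1
eef_pos: [454.8, 198.1, 293.7]
tcp_rot: [-3.142, -0.0, 1.433]
contact_force: [1.4, 1.0, 0.1]
opening: 0.45
```

```bash
python3 -c "
from h import *
plan([hand(0,z=290),hand(0)])"
```

```text
t 1.1 tcp [454.8 198.1 293.7] rpy [-3.142 -0.     1.433] F [1.4 1.  0.1] T [ 0.02 -0.04 -0.05] open 0.45
-0.135,0.131,0.004,-0.000,-0.000,-0.007
-0.135,0.131,0.090,-0.000,-0.000,-0.007
```

Call:
drive_tool(targets=[-0.135,0.131,0.004,0,0,-0.007,0.45,-0.135,0.131,0.004,0,0,-0.007,0.45,-0.135,0.131,0.004,0,0,-0.007,0.45,-0.135,0.131,0.004,0,0,-0.007,0.45,-0.135,0.131,0.004,0,0,-0.007,0.45,-0.135,0.131,0.004,0,0,-0.007,0.45,-0.135,0.131,0.004,0,0,-0.007,0.45,-0.135,0.131,0.004,0,0,-0.007,0.45])

```text
clock: 1.77
eef_pos: [565.8, 49.5, 289.3]
tcp_rot: [-3.14, -0.0, 1.446]
contact_force: [-0.6, 0.2, 0.1]
opening: 0.454
```

```bash
python3 - <<'E'
from h import *
from rig import grab_frame
plan([hand(0,z=290),hand(0)])
a=grab_frame("wrist")["color"]
b=grab_frame("scene")["color"]
o=np.hstack([cv2.resize(a,(400,300)),cv2.resize(b[100:300,230:490],(400,300))])
cv2.imwrite("pics/a1.png",o)
E
```

```text
t 1.77 tcp [565.8  49.5 289.3] rpy [-3.14  -0.     1.446] F [-0.6  0.2  0.1] T [-0.01  0.01  0.01] open 0.454
-0.003,0.000,-0.001,-0.001,-0.000,0.007
-0.003,0.001,0.085,-0.001,-0.000,0.007
```

View pics/a1.png

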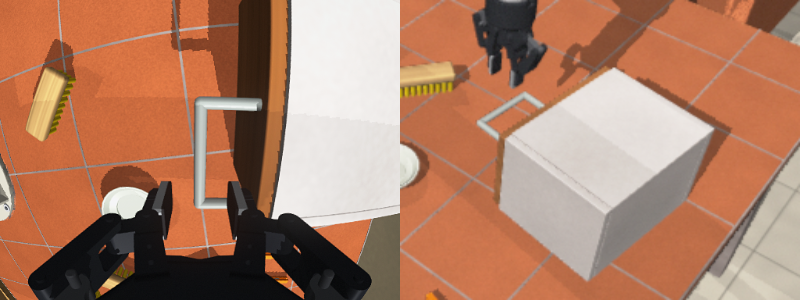

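The bar at (200,150) in the left half sits midway between the fingers, and the inner finger is over the gap. Descending now.

Call:
drive_tool(targets=[-0.003,0.001,0.04,0,0,0.007,0.45,-0.003,0.001,0.07,0,0,0.007,0.45,-0.003,0.001,0.085,0,0,0.007,0.45,-0.003,0.001,0.085,0,0,0.007,0.25,-0.003,0.001,0.085,0,0,0.007,0.25,-0.003,0.001,0.085,0,0,0.007,0.25], force=20)

```text
clock: 2.37
eef_pos: [567.6, 46.7, 206.1]
tcp_rot: [3.14, -0.0, 1.441]
contact_force: [0.0, -0.5, -0.2]
opening: 0.247
```

```bash
python3 -c "
from h import *
plan([hand(0)]+[hand(t,n=5) for t in (.02,.04,.06,.08,.1,.13,.16,.2,.25,.3,.36,.42)])"
```

```text
t 2.37 tcp [567.6  46.7 206.1] rpy [ 3.14  -0.     1.441] F [ 0.  -0.5 -0.2] T [-0.01  0.02  0.07] open 0.247
-0.001,-0.002,0.002,0.002,-0.000,0.001
0.001,-0.010,0.002,0.002,-0.000,0.021
0.002,-0.014,0.002,0.002,-0.000,0.041
0.004,-0.018,0.002,0.002,-0.000,0.061
0.005,-0.021,0.002,0.002,-0.000,0.081
0.007,-0.025,0.002,0.002,-0.000,0.101
0.010,-0.030,0.002,0.002,-0.000,0.131
0.012,-0.035,0.002,0.002,-0.001,0.161
0.016,-0.042,0.002,0.002,-0.001,0.201
0.022,-0.050,0.002,0.002,-0.001,0.251
0.028,-0.058,0.002,0.002,-0.001,0.301
0.035,-0.067,0.002,0.002,-0.001,0.361
0.043,-0.076,0.002,0.002,-0.001,0.421
```

Call:
drive_tool(targets=[0.001,-0.006,0.002,0,0,0.01,0.25,0.002,-0.012,0.002,0,0,0.03,0.25,0.003,-0.016,0.002,0,0,0.05,0.25,0.005,-0.021,0.002,0,0,0.08,0.25,0.007,-0.025,0.002,0,0,0.1,0.25,0.01,-0.03,0.002,0,0,0.13,0.25,0.012,-0.035,0.002,0,0,0.16,0.25,0.016,-0.042,0.002,0,0,0.2,0.25,0.022,-0.05,0.002,0,0,0.25,0.25,0.028,-0.058,0.002,0,0,0.3,0.25,0.035,-0.067,0.002,0,0,0.36,0.25,0.043,-0.076,0.002,0,0,0.42,0.25])

```text
clock: 3.37
eef_pos: [497.0, 99.0, 203.8]
tcp_rot: [3.14, -0.001, 1.016]
contact_force: [1.9, -0.0, -0.8]
opening: 0.248
```

```bash
python3 -c "
from h import *
plan([hand(t,n=4) for t in (.48,.55,.62,.69,.77,.85,.93,1.01,1.09,1.17,1.25,1.33)])"
```

```text
t 3.37 tcp [497.   99.  203.8] rpy [ 3.140e+00 -1.000e-03  1.016e+00] F [ 1.9 -0.  -0.8] T [ 0.06 -0.17  0.08] open 0.248
0.005,-0.009,-0.000,0.002,-0.001,0.056
0.011,-0.022,-0.000,0.001,-0.001,0.126
0.017,-0.034,-0.000,0.001,-0.002,0.196
0.025,-0.045,-0.000,0.001,-0.002,0.266
0.035,-0.057,-0.000,0.001,-0.002,0.346
0.045,-0.069,-0.000,0.001,-0.002,0.426
0.056,-0.080,-0.000,0.001,-0.002,0.506
0.069,-0.090,-0.000,0.001,-0.002,0.586
0.082,-0.098,-0.000,0.001,-0.002,0.666
0.095,-0.106,-0.000,0.001,-0.002,0.746
0.109,-0.113,-0.000,0.001,-0.002,0.826
0.124,-0.118,-0.000,0.001,-0.002,0.906
```

Call:
drive_tool(targets=[0.005,-0.009,0,0,0,0.056,0.25,0.011,-0.022,0,0,0,0.126,0.25,0.017,-0.034,0,0,0,0.196,0.25,0.025,-0.045,0,0,0,0.266,0.25,0.035,-0.057,0,0,0,0.346,0.25,0.045,-0.069,0,0,0,0.426,0.25,0.056,-0.08,0,0,0,0.506,0.25,0.069,-0.09,0,0,0,0.586,0.25,0.082,-0.098,0,0,0,0.666,0.25,0.095,-0.106,0,0,0,0.746,0.25,0.109,-0.113,0,0,0,0.826,0.25,0.124,-0.118,0,0,0,0.906,0.25])

```text
clock: 4.37
eef_pos: [461.1, 266.8, 203.8]
tcp_rot: [-3.141, -0.001, 0.109]
contact_force: [-1.1, -0.6, -0.4]
opening: 0.245
```

```bash
python3 -c "
from h import *
from rig import sense; print(sense()['qpos'].round(2))
plan([hand(t,n=3) for t in (1.38,1.43,1.48,1.52,1.56,1.6)])"
```

```text
[ 0.52  0.33  1.92 -0.    0.89  1.98]
t 4.37 tcp [461.1 266.8 203.8] rpy [-3.141e+00 -1.000e-03  1.090e-01] F [-1.1 -0.6 -0.4] T [-0.16  0.01 -0.04] open 0.245
0.004,-0.008,-0.000,-0.000,-0.001,0.049
0.008,-0.017,-0.000,-0.000,-0.001,0.099
0.013,-0.026,-0.000,-0.000,-0.001,0.149
0.017,-0.032,-0.000,-0.000,-0.001,0.189
0.021,-0.039,-0.000,-0.000,-0.001,0.229
0.025,-0.046,-0.000,-0.000,-0.001,0.269
```

Call:
drive_tool(targets=[0.004,-0.008,0,0,0,0.049,0.25,0.008,-0.017,0,0,0,0.099,0.25,0.013,-0.026,0,0,0,0.149,0.25,0.017,-0.032,0,0,0,0.189,0.25,0.021,-0.039,0,0,0,0.229,0.25,0.025,-0.046,0,0,0,0.269,0.25,0.025,-0.046,0,0,0,0.269,0.45,0.025,-0.046,0,0,0,0.269,0.45,0.025,-0.046,-0.03,0,0,0.269,0.45,0.025,-0.046,-0.07,0,0,0.269,0.45,0.025,-0.046,-0.11,0,0,0.269,0.45,0.025,-0.046,-0.12,0,0,0.269,0.45])

```text
clock: 5.37
eef_pos: [482.7, 315.1, 329.3]
tcp_rot: [-3.136, -0.006, -0.154]
contact_force: [1.5, 1.1, 0.4]
opening: 0.451
```

```bash
python3 - <<'E'
from h import *
from rig import grab_frame
yb=np.radians(22.74)
# jaw (tool y) across brush: tool x along brush => yaw=yb or yb+pi
plan([[516.5,-300.7,180,yb],[516.5,-300.7,91,yb]])
F=grab_frame("top"); pickle.dump(F,open("f1.pkl","wb")); im=F["color"].copy()
for th in(1.5,1.6,1.7):
    for p in((0,-250,24),(0,6,24)): print(th,w2p(F,cup.door(th,p)).round(1))
cv2.imwrite("pics/a2.png",cv2.resize(im[60:300,110:350],None,fx=2.5,fy=2.5,interpolation=cv2.INTER_CUBIC))
E
```

```text
t 5.37 tcp [482.7 315.1 329.3] rpy [-3.136 -0.006 -0.154] F [1.5 1.1 0.4] T [ 0.03 -0.05 -0.01] open 0.451
0.127,0.604,0.147,-0.004,-0.008,-0.551
0.127,0.605,0.236,-0.004,-0.008,-0.551
1.5 [147.5 220.8]
1.5 [155.  135.2]
1.6 [138.8 220. ]
1.6 [155.2 135.3]
1.7 [130.3 218.3]
1.7 [155.4 135.3]
```

View pics/a2.png

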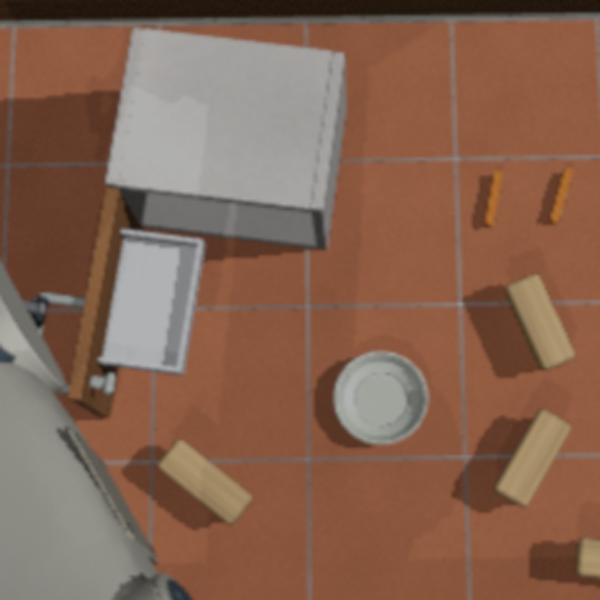

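The door stands open near 1.57. Its free top end is at crop (80,395). The tray lies along its inside, with rim corners near (122,232), (203,238), (183,372) and (101,362). Going to the brush now.

Call:
drive_tool(targets=[0.127,0.604,0.05,-0.004,-0.008,-0.551,0.8,0.127,0.604,0.05,-0.004,-0.008,-0.551,0.8,0.127,0.604,0.05,-0.004,-0.008,-0.551,0.8,0.127,0.604,0.05,-0.004,-0.008,-0.551,0.8,0.127,0.604,0.05,-0.004,-0.008,-0.551,0.8,0.127,0.604,0.05,-0.004,-0.008,-0.551,0.8,0.127,0.604,0.05,-0.004,-0.008,-0.551,0.8,0.127,0.604,0.05,-0.004,-0.008,-0.551,0.8,0.127,0.604,0.05,-0.004,-0.008,-0.551,0.8,0.127,0.604,0.05,-0.004,-0.008,-0.551,0.8,0.127,0.604,0.05,-0.004,-0.008,-0.551,0.8,0.127,0.604,0.05,-0.004,-0.008,-0.551,0.8])

```text
clock: 6.42
eef_pos: [505.5, -175.0, 282.4]
tcp_rot: [3.14, 0.009, 0.396]
contact_force: [0.7, 0.5, 0.6]
opening: 0.8
```

```bash
python3 - <<'E'
from h import *
F=pickle.load(open("f1.pkl","rb"))
yb=np.radians(22.74)
plan([[516.5,-300.7,180,yb],[516.5,-300.7,88,yb]])
px=lambda a:np.array([a[0]/2.5+110-.3,a[1]/2.5+60-.3])
P=[p2w(F,*px(a),124) for a in((122,233),(203,238),(183,372),(101,362))]
print(np.round(P,1), np.mean(P,0), [np.linalg.norm(P[i]-P[i-1]).round() for i in range(4)])
d=P[1]-P[2]; e=P[0]-P[3]; print(np.arctan2(d[1],d[0]),np.arctan2(e[1],e[0]))
a=p2w(F,*px((113,187)),174);b=p2w(F,*px((77,396)),174);print(a,b,np.arctan2((a-b)[1],(a-b)[0]))
for th in(1.52,1.57,1.62): print(th,np.pi/2-.131-th,cup.door(th,(55.5,-112.5,-26)).round(1))
E
```

```text
t 6.42 tcp [ 505.5 -175.   282.4] rpy [3.14  0.009 0.396] F [0.7 0.5 0.6] T [ 0.01 -0.04 -0.02] open 0.8
-0.037,0.120,0.103,0.001,0.009,-0.001
-0.037,0.120,0.195,0.001,0.009,-0.001
[[618.1 218.2 124. ]
 [610.2 119.4 124. ]
 [445.1 141.6 124. ]
 [458.8 239.7 124. ]] [533.05010377 179.73301082 124.        ] [np.float64(161.0), np.float64(99.0), np.float64(167.0), np.float64(99.0)]
-0.13397369511179533 -0.1338745814358731
[660.54446807 220.19581074 174.        ] [410.76323128 255.44111954 174.        ] -0.140179249937126
1.52 -0.08020367320510347 [535.7 174.  124. ]
1.57 -0.1302036732051035 [533.5 179.8 124. ]
1.62 -0.18020367320510355 [531.6 185.8 124. ]
```

The measured rack agrees with the model at a door angle of 1.57. Its centre is (533,180) and the rim is 99x164 mm. Descending on the brush.

Call:
drive_tool(targets=[-0.037,0.12,0.06,0.001,0.009,0,0.8,-0.037,0.12,0.09,0.001,0.009,0,0.8,-0.037,0.12,0.103,0.001,0.009,0,0.8,-0.037,0.12,0.12,0.001,0.009,0,0.8,-0.037,0.12,0.14,0.001,0.009,0,0.8,-0.037,0.12,0.165,0.001,0.009,0,0.8,-0.037,0.12,0.185,0.001,0.009,0,0.8,-0.037,0.12,0.195,0.001,0.009,0,0.8,-0.037,0.12,0.195,0.001,0.009,0,0.8])

```text
clock: 7.17
eef_pos: [515.5, -298.0, 86.1]
tcp_rot: [-3.138, 0.003, 0.396]
contact_force: [-0.9, 0.7, -0.7]
opening: 0.799
```

```bash
python3 - <<'E'
from h import *
from rig import grab_frame
yb=np.radians(22.74)
plan([[516.5,-300.7,88,yb]])
a=grab_frame("wrist")["color"];b=grab_frame("scene")["color"]
cv2.imwrite("pics/a3.png",np.hstack([cv2.resize(a,(400,300)),cv2.resize(b[230:330,130:263],(400,300))]))
E
```

```text
t 7.17 tcp [ 515.5 -298.    86.1] rpy [-3.138e+00  3.000e-03  3.960e-01] F [-0.9  0.7 -0.7] T [ 0.04  0.07 -0.04] open 0.799
-0.000,0.003,-0.002,-0.003,0.003,-0.001
```

View pics/a3.png

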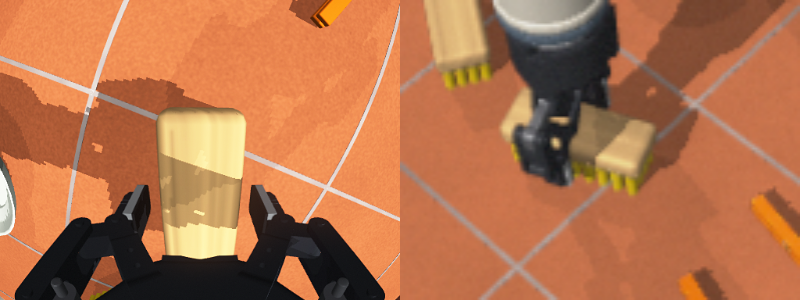

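The brush lies between the fingers in both views. I'll close on it and lift.

Call:
drive_tool(targets=[0,0.001,0,0,0,0,0.4,0,0.001,0,0,0,0,0.4,0,0.001,0,0,0,0,0.4,0,0.001,0,0,0,0,0.4,0,0.001,0,0,0,0,0.4,0,0.001,-0.02,0,0,0,0.4,0,0.001,-0.06,0,0,0,0.4,0,0.001,-0.1,0,0,0,0.4,0,0.001,-0.14,0,0,0,0.4,0,0.001,-0.18,0,0,0,0.4,0,0.001,-0.21,0,0,0,0.4,0,0.001,-0.21,0,0,0,0.4], force=50)

```text
clock: 8.27
eef_pos: [520.2, -301.1, 306.8]
tcp_rot: [3.131, -0.007, 0.396]
contact_force: [1.2, -0.9, -1.5]
opening: 0.529
```

```bash
python3 - <<'E'
from h import *
r=[533,178]; y=-.131
plan([[*r,300,y],[*r,215,y]])
E
```

```text
t 8.27 tcp [ 520.2 -301.1  306.8] rpy [ 3.131 -0.007  0.396] F [ 1.2 -0.9 -1.5] T [-0.07 -0.07 -0.07] open 0.529
0.197,-0.437,0.004,0.008,-0.010,0.527
0.196,-0.438,0.089,0.008,-0.010,0.527
```

Call:
drive_tool(targets=[0.197,-0.437,0.004,0.008,-0.01,0.527,0.4,0.197,-0.437,0.004,0.008,-0.01,0.527,0.4,0.197,-0.437,0.004,0.008,-0.01,0.527,0.4,0.197,-0.437,0.004,0.008,-0.01,0.527,0.4,0.197,-0.437,0.004,0.008,-0.01,0.527,0.4,0.197,-0.437,0.004,0.008,-0.01,0.527,0.4,0.197,-0.437,0.004,0.008,-0.01,0.527,0.4,0.197,-0.437,0.004,0.008,-0.01,0.527,0.4,0.197,-0.437,0.004,0.008,-0.01,0.527,0.4,0.197,-0.437,0.004,0.008,-0.01,0.527,0.4,0.197,-0.437,0.004,0.008,-0.01,0.527,0.4,0.197,-0.437,0.004,0.008,-0.01,0.527,0.4])

```text
clock: 9.27
eef_pos: [530.5, 182.6, 294.7]
tcp_rot: [-3.136, 0.01, -0.13]
contact_force: [0.8, -0.4, -2.1]
opening: 0.531
```

```bash
python3 - <<'E'
from h import *
r=[533,178]; y=-.131
plan([[*r,300,y],[*r,215,y]])
E
```

```text
t 9.27 tcp [530.5 182.6 294.7] rpy [-3.136  0.01  -0.13 ] F [ 0.8 -0.4 -2.1] T [ 0.01 -0.01  0.03] open 0.531
0.003,0.004,-0.005,-0.006,0.010,0.001
0.004,0.005,0.080,-0.006,0.010,0.001
```

Let it settle over the rack and take a look before lowering.

Call:
drive_tool(targets=[0.003,0.004,0.0,-0.006,0.01,0,0.4,0.003,0.004,0.02,-0.006,0.01,0,0.4,0.003,0.004,0.03,-0.006,0.01,0,0.4,0.003,0.004,0.03,-0.006,0.01,0,0.4,0.003,0.004,0.03,-0.006,0.01,0,0.4])

```text
clock: 9.68
eef_pos: [532.7, 174.6, 263.9]
tcp_rot: [3.139, 0.003, -0.132]
contact_force: [-0.2, 0.2, -1.3]
opening: 0.531
```

```bash
python3 - <<'E'
from h import *
from rig import grab_frame
r=[533,178]; y=-.131
plan([[*r,215,y],[*r,192,y]])
a=grab_frame("wrist")["color"];b=grab_frame("scene")["color"]
cv2.imwrite("pics/a4.png",np.hstack([cv2.resize(a,(400,300)),cv2.resize(b[60:260,190:457],(400,300))]))
E
```

```text
t 9.68 tcp [532.7 174.6 263.9] rpy [ 3.139e+00  3.000e-03 -1.320e-01] F [-0.2  0.2 -1.3] T [ 0.09 -0.02  0.02] open 0.531
0.000,-0.004,0.049,0.002,0.003,-0.001
0.000,-0.004,0.072,0.002,0.003,-0.001
```

View pics/a4.png

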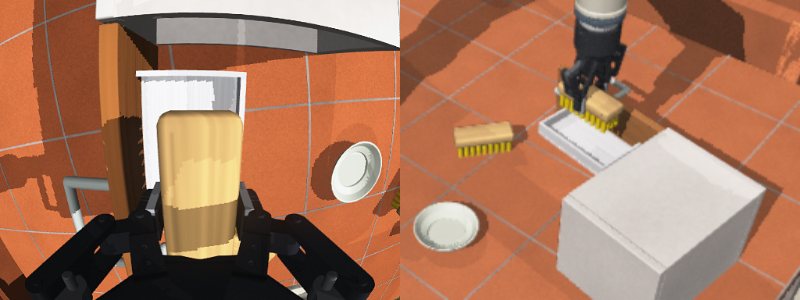

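The brush is held level over the tray and clear of the door panel. Lowering slowly.

Call:
drive_tool(targets=[0,-0.003,0.015,0.002,0.003,0,0.4,0,-0.003,0.03,0.002,0.003,0,0.4,0,-0.003,0.045,0.002,0.003,0,0.4,0,-0.003,0.055,0.002,0.003,0,0.4,0,-0.003,0.062,0.002,0.003,0,0.4,0,-0.003,0.067,0.002,0.003,0,0.4,0,-0.003,0.07,0.002,0.003,0,0.4,0,-0.003,0.072,0.002,0.003,0,0.4,0,-0.003,0.072,0.002,0.003,0,0.4])

```text
clock: 10.53
eef_pos: [533.8, 178.0, 194.4]
tcp_rot: [-3.141, -0.003, -0.131]
contact_force: [-5.2, -3.0, 15.3]
opening: 0.53
```

```bash
python3 -c "
from h import *
plan([[533,178,190,-.131]])"
```

```text
t 10.53 tcp [533.8 178.  194.4] rpy [-3.141e+00 -3.000e-03 -1.310e-01] F [-5.2 -3.  15.3] T [-0.75  1.   -0.03] open 0.53
-0.001,0.000,0.004,-0.001,-0.003,-0.000
```

Floor contact at about the expected height: 15 N up, and a rim would have stopped it 16 mm higher. Releasing with a small opening.

Call:
drive_tool(targets=[0,0,-0.001,0,0,0,0.56,0,0,-0.001,0,0,0,0.62,0,0,-0.001,0,0,0,0.64,0,0,-0.001,0,0,0,0.64,0,0,-0.02,0,0,0,0.64,0,0,-0.05,0,0,0,0.64,0,0,-0.09,0,0,0,0.64,0,0,-0.13,0,0,0,0.6,0,0,-0.14,0,0,0,0.5])

```text
clock: 11.28
eef_pos: [535.3, 178.8, 338.7]
tcp_rot: [-3.137, -0.009, -0.131]
contact_force: [0.6, 0.4, 0.9]
opening: 0.502
```

```bash
python3 - <<'E'
from h import *
from rig import grab_frame
plan([hand(1.57,z=315)])
a=grab_frame("wrist")["color"];b=grab_frame("top")["color"]
cv2.imwrite("pics/a5.png",np.hstack([cv2.resize(a,(400,300)),cv2.resize(b[120:240,120:280],(400,300))]))
E
```

```text
t 11.28 tcp [535.3 178.8 338.7] rpy [-3.137 -0.009 -0.131] F [0.6 0.4 0.9] T [-0.03 -0.11  0.03] open 0.502
-0.074,-0.119,0.024,-0.004,-0.009,-0.001
```

View pics/a5.png

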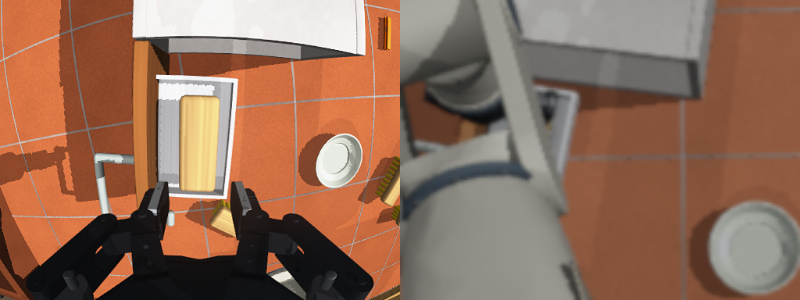

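The brush lies flat in the tray, bristles down and inside the rims, with its back at (200,145). Now back to the handle.

Call:
drive_tool(targets=[-0.025,-0.04,0.0,-0.004,-0.009,0,0.45,-0.05,-0.08,0.01,-0.004,-0.009,0,0.45,-0.074,-0.119,0.02,-0.004,-0.009,0,0.45,-0.074,-0.119,0.024,-0.004,-0.009,0,0.45,-0.074,-0.119,0.024,-0.004,-0.009,0,0.45])

```text
clock: 11.8
eef_pos: [472.7, 307.9, 304.9]
tcp_rot: [3.136, 0.011, -0.128]
contact_force: [0.5, -0.7, 0.4]
opening: 0.449
```

```bash
python3 - <<'E'
from h import *
from rig import grab_frame
plan([hand(1.57,z=315),hand(1.57)])
F=grab_frame("wrist"); T=F["world_from_camera"]; im=F["color"].copy()
def fe(P):
    c=T[:3,:3].T@(np.asarray(P)-T[:3,3]); th=np.arctan2(np.hypot(c[0],c[1]),c[2]); k=f_(F)*th/np.hypot(c[0],c[1])
    return F["cx"]+k*c[0],F["cy"]+k*c[1]
for s in(-52,0,52): cv2.circle(im,tuple(int(round(v)) for v in fe(cup.door(1.57,(-63,-184+s,0)))),3,(255,0,0),-1)
for p in((-8,-250,24),(8,-250,24),(-8,6,24)): cv2.circle(im,tuple(int(round(v)) for v in fe(cup.door(1.57,p))),3,(0,255,0),-1)
cv2.imwrite("pics/a6.png",im)
E
```

```text
t 11.8 tcp [472.7 307.9 304.9] rpy [ 3.136  0.011 -0.128] F [ 0.5 -0.7  0.4] T [-0.05  0.05  0.03] open 0.449
0.005,0.001,-0.010,0.006,0.011,0.002
0.007,0.000,0.101,0.006,0.011,0.002
```

View pics/a6.png

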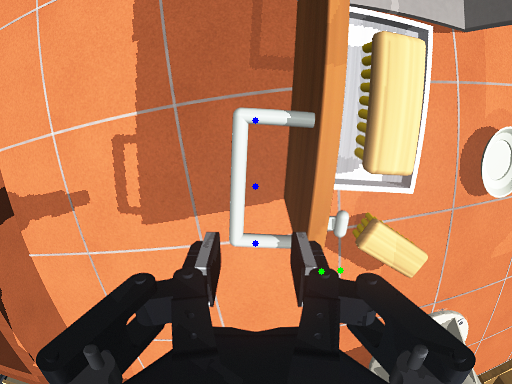

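The overlay at 1.57 rad sits about 16 px right of the real bar, whose ends are near (241,113) and (236,240). The door must have been nudged slightly wider, so I'll refit the angle.

```bash
python3 - <<'E'
from h import *
from rig import grab_frame
F=grab_frame("wrist"); T=F["world_from_camera"]
def fe(P):
    c=T[:3,:3].T@(np.asarray(P)-T[:3,3]); th=np.arctan2(np.hypot(c[0],c[1]),c[2]); k=f_(F)*th/np.hypot(c[0],c[1])
    return np.array([F["cx"]+k*c[0],F["cy"]+k*c[1]])
for th in (1.57,1.6,1.62,1.64,1.66,1.68): print(th,[fe(cup.door(th,(-63,-184+s,0))).round(1) for s in(46,-46)], fe(cup.door(th,(-8,-250,24))).round(), fe(cup.door(th,(-8,-250,24))).round())
plan([hand(1.64,z=300),hand(1.64)])
E
```

```text
1.57 [array([253.2, 129.9]), array([253.2, 238. ])] [319. 272.] [319. 272.]
1.6 [array([247.7, 127.4]), array([245.2, 236. ])] [311. 272.] [311. 272.]
1.62 [array([244.2, 125.6]), array([239.9, 234.5])] [305. 271.] [305. 271.]
1.64 [array([240.6, 123.8]), array([234.5, 232.9])] [299. 271.] [299. 271.]
1.66 [array([237.1, 121.9]), array([229.2, 231.1])] [293. 271.] [293. 271.]
1.68 [array([233.7, 119.9]), array([224. , 229.3])] [287. 270.] [287. 270.]
t 11.9 tcp [474.7 305.6 306.6] rpy [ 3.136  0.009 -0.129] F [-0.2 -0.3  0.1] T [-0.01  0.   -0.01] open 0.446
0.008,-0.014,0.006,0.006,0.009,0.071
0.009,-0.015,0.102,0.006,0.009,0.071
```

Call:
drive_tool(targets=[0.008,-0.014,0.01,0.006,0.009,0.071,0.45,0.008,-0.014,0.03,0.006,0.009,0.071,0.45,0.009,-0.015,0.06,0.006,0.009,0.071,0.45,0.009,-0.015,0.09,0.006,0.009,0.071,0.45,0.009,-0.015,0.102,0.006,0.009,0.071,0.45,0.009,-0.015,0.102,0.006,0.009,0.071,0.25,0.009,-0.015,0.102,0.006,0.009,0.071,0.25,0.009,-0.015,0.102,0.006,0.009,0.071,0.25], force=20)

```text
clock: 12.57
eef_pos: [486.7, 319.2, 207.8]
tcp_rot: [-3.138, -0.004, -0.203]
contact_force: [0.3, -0.8, 0.2]
opening: 0.251
```

```bash
python3 -c "
from h import *
plan([hand(t,n=-4) for t in (1.6,1.55,1.49,1.42,1.35,1.28,1.21,1.14,1.07,1.0,.93,.86)])"
```

```text
t 12.57 tcp [486.7 319.2 207.8] rpy [-3.138 -0.004 -0.203] F [ 0.3 -0.8  0.2] T [-0.04 -0.04 -0.  ] open 0.251
-0.004,0.012,0.004,-0.004,-0.004,-0.043
-0.007,0.022,0.004,-0.004,-0.004,-0.093
-0.009,0.033,0.004,-0.004,-0.004,-0.153
-0.010,0.047,0.004,-0.003,-0.004,-0.223
-0.011,0.060,0.004,-0.003,-0.004,-0.293
-0.011,0.074,0.003,-0.003,-0.004,-0.363
-0.010,0.087,0.003,-0.003,-0.004,-0.433
-0.008,0.100,0.003,-0.003,-0.004,-0.503
-0.005,0.114,0.003,-0.003,-0.005,-0.573
-0.001,0.127,0.003,-0.003,-0.005,-0.643
0.004,0.139,0.003,-0.002,-0.005,-0.713
0.010,0.151,0.003,-0.002,-0.005,-0.783
```

Call:
drive_tool(targets=[-0.004,0.012,0.004,-0.004,-0.004,-0.043,0.25,-0.007,0.022,0.004,-0.004,-0.004,-0.093,0.25,-0.009,0.033,0.004,-0.004,-0.004,-0.153,0.25,-0.01,0.047,0.004,-0.003,-0.004,-0.223,0.25,-0.011,0.06,0.004,-0.003,-0.004,-0.293,0.25,-0.011,0.074,0.003,-0.003,-0.004,-0.363,0.25,-0.01,0.087,0.003,-0.003,-0.004,-0.433,0.25,-0.008,0.1,0.003,-0.003,-0.004,-0.503,0.25,-0.005,0.114,0.003,-0.003,-0.005,-0.573,0.25,-0.001,0.127,0.003,-0.003,-0.005,-0.643,0.25,0.004,0.139,0.003,-0.002,-0.005,-0.713,0.25,0.01,0.151,0.003,-0.002,-0.005,-0.783,0.25])

```text
clock: 13.57
eef_pos: [466.0, 168.9, 204.9]
tcp_rot: [3.141, -0.001, 0.584]
contact_force: [-1.2, 1.5, 0.9]
opening: 0.247
```

```bash
python3 -c "
from h import *
plan([hand(t,n=-4) for t in (.82,.76,.7,.64,.58,.52,.46,.4,.35,.3,.26,.23)])"
```

```text
t 13.57 tcp [466.  168.9 204.9] rpy [ 3.141e+00 -1.000e-03  5.840e-01] F [-1.2  1.5  0.9] T [ 0.12  0.08 -0.02] open 0.247
-0.002,0.007,0.001,0.000,-0.001,-0.035
-0.005,0.019,0.001,0.000,-0.001,-0.095
-0.007,0.030,0.001,0.000,-0.001,-0.155
-0.009,0.042,0.001,0.000,-0.001,-0.215
-0.009,0.053,0.001,0.000,-0.001,-0.275
-0.009,0.065,0.001,0.000,-0.001,-0.335
-0.009,0.076,0.001,0.000,-0.001,-0.395
-0.007,0.088,0.001,0.000,-0.001,-0.455
-0.006,0.097,0.001,0.000,-0.001,-0.505
-0.004,0.107,0.001,0.000,-0.001,-0.555
-0.002,0.114,0.001,0.001,-0.001,-0.595
0.000,0.120,0.001,0.001,-0.001,-0.625
```

Call:
drive_tool(targets=[-0.002,0.007,0.001,0,0,-0.035,0.25,-0.005,0.019,0.001,0,0,-0.095,0.25,-0.007,0.03,0.001,0,0,-0.155,0.25,-0.009,0.042,0.001,0,0,-0.215,0.25,-0.009,0.053,0.001,0,0,-0.275,0.25,-0.009,0.065,0.001,0,0,-0.335,0.25,-0.009,0.076,0.001,0,0,-0.395,0.25,-0.007,0.088,0.001,0,0,-0.455,0.25,-0.006,0.097,0.001,0,0,-0.505,0.25,-0.004,0.107,0.001,0,0,-0.555,0.25,-0.002,0.114,0.001,0,0,-0.595,0.25,0,0.12,0.001,0,0,-0.625,0.25])

```text
clock: 14.57
eef_pos: [532.3, 68.4, 203.9]
tcp_rot: [3.14, -0.0, 1.208]
contact_force: [0.5, 0.1, 0.5]
opening: 0.251
```

```bash
python3 -c "
from h import *
plan([hand(t,n=-4) for t in (.21,.19,.17,.15,.14,.13,.12,.11,.1,.09,.08,.07)])"
```

```text
t 14.57 tcp [532.3  68.4 203.9] rpy [ 3.14  -0.     1.208] F [0.5 0.1 0.5] T [ 0.07  0.09 -0.02] open 0.251
-0.001,0.003,-0.000,0.001,-0.000,-0.022
-0.002,0.007,-0.000,0.001,-0.000,-0.042
-0.003,0.011,-0.000,0.001,-0.000,-0.062
-0.004,0.014,-0.000,0.001,-0.000,-0.082
-0.004,0.016,-0.000,0.001,-0.000,-0.092
-0.005,0.018,-0.000,0.001,0.000,-0.102
-0.005,0.020,-0.000,0.001,0.000,-0.112
-0.005,0.022,-0.000,0.001,0.000,-0.122
-0.006,0.024,-0.000,0.001,0.000,-0.132
-0.006,0.026,-0.000,0.001,0.000,-0.142
-0.006,0.028,-0.000,0.001,0.000,-0.152
-0.007,0.030,-0.000,0.001,0.000,-0.162
```

Call:
drive_tool(targets=[-0.001,0.003,0,0,0,-0.022,0.25,-0.002,0.007,0,0,0,-0.042,0.25,-0.003,0.011,0,0,0,-0.062,0.25,-0.004,0.014,0,0,0,-0.082,0.25,-0.004,0.016,0,0,0,-0.092,0.25,-0.005,0.018,0,0,0,-0.102,0.25,-0.005,0.02,0,0,0,-0.112,0.25,-0.005,0.022,0,0,0,-0.122,0.25,-0.006,0.024,0,0,0,-0.132,0.25,-0.006,0.026,0,0,0,-0.142,0.25,-0.006,0.028,0,0,0,-0.152,0.25,-0.007,0.03,0,0,0,-0.162,0.25])

```text
clock: 15.57
eef_pos: [556.6, 51.7, 201.7]
tcp_rot: [-3.14, 0.001, 1.369]
contact_force: [-2.9, 3.8, 0.3]
opening: 0.248
```

```bash
python3 -c "
from h import *
plan([hand(t,n=-4) for t in (.07,.06,.05,.04,.03,.02,.01,0)])"
```

```text
t 15.57 tcp [556.6  51.7 201.7] rpy [-3.140e+00  1.000e-03  1.369e+00] F [-2.9  3.8  0.3] T [ 0.54  0.53 -0.07] open 0.248
0.000,0.001,-0.002,-0.002,0.001,-0.001
-0.000,0.003,-0.002,-0.002,0.001,-0.011
-0.001,0.005,-0.002,-0.002,0.001,-0.021
-0.001,0.007,-0.002,-0.002,0.001,-0.031
-0.002,0.009,-0.002,-0.002,0.001,-0.041
-0.002,0.010,-0.002,-0.002,0.001,-0.051
-0.003,0.012,-0.002,-0.002,0.001,-0.061
-0.003,0.014,-0.002,-0.002,0.001,-0.071
```

Call:
drive_tool(targets=[0,0.001,0,0,0,-0.005,0.25,0,0.002,0,0,0,-0.01,0.25,0,0.003,0,0,0,-0.015,0.25,0,0.004,0,0,0,-0.02,0.25,0,0.005,0,0,0,-0.025,0.25])

```text
clock: 15.98
eef_pos: [558.2, 51.1, 201.1]
tcp_rot: [-3.132, 0.002, 1.393]
contact_force: [-13.7, 2.4, 8.5]
opening: 0.251
```

```bash
python3 -c "
from h import *
plan([hand(t,n=-4) for t in (.03,0)])"
```

```text
t 15.98 tcp [558.2  51.1 201.1] rpy [-3.132e+00  2.000e-03  1.393e+00] F [-13.7   2.4   8.5] T [ 0.4   2.27 -0.11] open 0.251
-0.002,0.007,-0.003,-0.010,0.002,-0.017
-0.003,0.012,-0.003,-0.010,0.002,-0.047
```

Call:
drive_tool(targets=[0,0.001,0,0,0,-0.005,0.25,0,0.002,0,0,0,-0.01,0.25,0,0.002,0,0,0,-0.01,0.25])

```text
clock: 16.23
eef_pos: [560.5, 50.0, 201.0]
tcp_rot: [-3.133, 0.003, 1.403]
contact_force: [-10.7, -1.0, 5.0]
opening: 0.251
```

```bash
python3 -c "
from h import *
plan([hand(t,n=-4) for t in (.03,0)])"
```

```text
t 16.23 tcp [560.5  50.  201. ] rpy [-3.133e+00  3.000e-03  1.403e+00] F [-10.7  -1.    5. ] T [-0.2   1.68 -0.05] open 0.251
-0.001,0.004,-0.003,-0.009,0.003,-0.006
-0.003,0.010,-0.003,-0.009,0.003,-0.036
```

Call:
drive_tool(targets=[0,0.001,0,0,0,-0.005,0.25,0,0.002,0,0,0,-0.01,0.25,0,0.002,0,0,0,-0.01,0.25])

```text
clock: 16.48
eef_pos: [563.2, 49.3, 200.9]
tcp_rot: [-3.135, 0.003, 1.414]
contact_force: [-5.4, -3.1, -0.9]
opening: 0.25
```

```bash
python3 -c "
from h import *
plan([hand(t,n=-4) for t in (.03,0)])"
```

```text
t 16.48 tcp [563.2  49.3 200.9] rpy [-3.135e+00  3.000e-03  1.414e+00] F [-5.4 -3.1 -0.9] T [-0.47  0.89  0.01] open 0.25
-0.001,0.001,-0.003,-0.007,0.003,0.004
-0.003,0.007,-0.003,-0.007,0.003,-0.026
```

Call:
drive_tool(targets=[0,0.001,0,0,0,-0.005,0.25,0,0.002,0,0,0,-0.01,0.25,0,0.003,0,0,0,-0.015,0.25,0,0.003,0,0,0,-0.015,0.25])

```text
clock: 16.82
eef_pos: [569.0, 49.5, 202.0]
tcp_rot: [-3.141, 0.001, 1.428]
contact_force: [0.6, -0.0, 0.6]
opening: 0.247
```

```bash
python3 -c "
from h import *
plan([hand(t,n=-4) for t in (.03,0)])"
```

```text
t 16.82 tcp [569.   49.5 202. ] rpy [-3.141e+00  1.000e-03  1.428e+00] F [ 0.6 -0.   0.6] T [-0.03 -0.01  0.04] open 0.247
-0.002,-0.004,-0.002,-0.001,0.001,0.018
-0.004,0.001,-0.002,-0.001,0.001,-0.012
```

The force fell to zero as the catch drew the door in. I'll probe gently for the bumper.

Call:
drive_tool(targets=[0,0.001,0,0,0,-0.005,0.25,0,0.002,0,0,0,-0.01,0.25,0,0.003,0,0,0,-0.01,0.25,0,0.003,0,0,0,-0.01,0.25])

```text
clock: 17.15
eef_pos: [570.8, 49.1, 201.7]
tcp_rot: [-3.138, 0.001, 1.438]
contact_force: [-3.7, 0.8, 2.9]
opening: 0.253
```

Light contact (4 N) at 570.8, where the shut handle should be. Back off, open and lift clear.

Call:
drive_tool(targets=[0,-0.004,0,0,0,0,0.25,0,-0.004,0,0,0,0,0.4,0,-0.004,0,0,0,0,0.4,0,-0.004,-0.03,0,0,0,0.4,0,-0.004,-0.07,0,0,0,0.4,0,-0.004,-0.11,0,0,0,0.4,0,-0.06,-0.12,0,0,0,0.4,0,-0.1,-0.12,0,0,0,0.4,0,-0.14,-0.12,0,0,0,0.4,0,-0.18,-0.12,0,0,0,0.4,0,-0.2,-0.12,0,0,0,0.4,0,-0.2,-0.12,0,0,0,0.4])

```text
clock: 18.15
eef_pos: [368.0, 75.6, 321.7]
tcp_rot: [-3.137, 0.001, 1.438]
contact_force: [0.1, -0.7, -0.1]
opening: 0.398
```

```bash
python3 - <<'E'
from h import *
from rig import grab_frame
plan([])
F=grab_frame("top"); g=pickle.load(open("f0.pkl","rb"))["top"]
for n,r in (("handle+front",(130,180,150,250)),("dish+pins",(120,245,240,345))):
    d=np.abs(F["color"][r[0]:r[1],r[2]:r[3]].astype(int)-g["color"][r[0]:r[1],r[2]:r[3]]).max(2); print(n,(d>40).sum(),[c.round() for c in np.argwhere(d>40).mean(0)+[r[0],r[2]]] if (d>40).any() else "")
b=grab_frame("scene")["color"]
cv2.imwrite("pics/a7.png",np.hstack([cv2.resize(F["color"][60:260,140:360],(440,400)),cv2.resize(b[120:300,180:342],(360,400))]))
E
```

```text
t 18.15 tcp [368.   75.6 321.7] rpy [-3.137e+00  1.000e-03  1.438e+00] F [ 0.1 -0.7 -0.1] T [0.01 0.03 0.04] open 0.398
handle+front 2 [np.float64(179.0), np.float64(206.0)]
dish+pins 998 [np.float64(191.0), np.float64(317.0)]
```

View pics/a7.png

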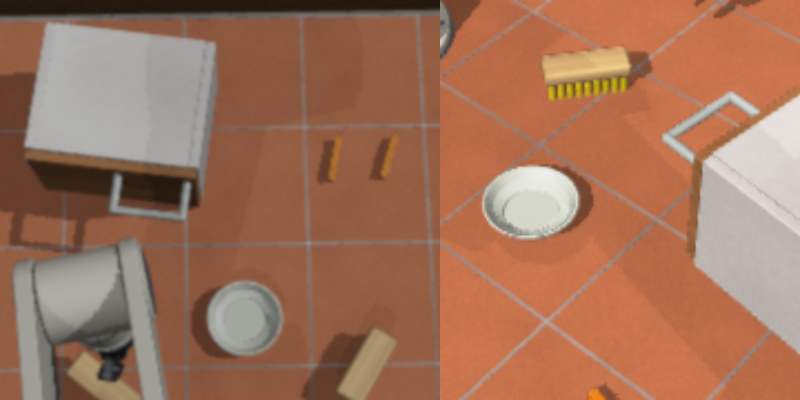

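The door front and handle match the starting picture, with only 2 differing pixels. The dish and pins look unmoved: the change in their region is centred on where the brush was. Handing in.

```bash
python3 -c "
from rig import sign_off; print(sign_off())"
```

```text
the job is handed in; nothing more can be done
None
```

The brush is in the door's tray rack, the door is latched shut, and I handed the job in at about 18 s.

- **Opening:** I pulled the door open past the catch with the fingers loosely around the handle, to about 1.57 rad.
- **Brush:** I took the farthest look-alike, 598 mm from the base (the next was 448 mm), and set it bristles down in the rack. A wrist picture after release showed it flat inside the rims. There was no later look, since the door then hid it.
- **Closing:** I pushed the door in slowly. The force read up to about 14 N sideways on the catch, fell to zero as the door snapped in, and a gentle touch then met the shut handle where expected at about 4 N.
- **Last checks:** The door and handle matched the starting picture to within 2 pixels. The dish and pins look unmoved; that part of the picture did change, but the change was centred on where the brush had been. The robot was touching nothing.

One check disagreed along the way: the door was nudged from about 1.57 to 1.64 rad around the brush placing. I refitted the angle before taking the handle again.

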